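# Set the curing box to flash-off and hold its lid half open

## Robot

A 6-joint arm with a two-finger parallel gripper is mounted at the origin on the work surface. World frame = base frame: x ahead of the robot, y to its left, z up, the work surface at z = 0. Lengths are in mm, angles in rad, forces in N, time in s.
With the tool pointing down it reaches from about 275 to 1000 mm from the base axis. Payload 8.4 kg.
Tool frame: the origin (TCP) lies between the finger pads; the fingertips stand 25 mm ahead of it and the grasp point (between the pads) lies 6 mm ahead of it; z points along the fingers, y is the line along which they close (so a half turn about z gives the same grasp; the last joint's range is limited). The gripper opens to 85 mm and grips with 20 to 120 N. Pads are 22 mm wide; open, the fingers measure 114 mm over their backs; the gripper's body (76 mm by 85 mm) begins 54 mm behind the grasp point. The pads swing forward as they close: fully open they stand 13 mm farther back than shut.
Start: joints at [-1.105, 0.353, 1.633, -0, 1.155, -0.002], TCP at [281.826, -557.855, 256.281] pointing down, gripper open.
Joint ranges: [-2.63, 2.63], [-0.92, 2.1], [0.06, 2.66], [-1.3, 4.44], [0, 2.69], [-3.02, 3.02]. Speed limits (rad/s): [2.22, 2.22, 2.79, 3.14, 3.14, 3.14].

## Interface

Orientations are given as [roll, pitch, yaw] about the fixed x, y, z axes, in that order (R = Rz(yaw) Ry(pitch) Rx(roll)).
In Python, from rig import r, eyes, workorder gives the robot as it stands. The module is installed in compiled form; this text tells all that it offers.
- The arm moves only by the tool step_arm, never from a script. Its argument "moves" is a list of rows, each an object of numbers: "tx", "ty", "tz": the shift along the tool's x, y, z scaled (see below); "ax", "ay", "az": the turn, a rotation vector about the tool's x, y, z scaled (see below). In form: [{"tx": .., "ty": .., "tz": .., "ax": .., "ay": .., "az": ..}, ...]. A call has 1 to 5 rows; each row shifts and turns the commanded pose from where the row before left it, along the tool's axes as they then stand; what a row does not reach is not made up. The controller multiplies each number of a shift by 25 mm and each number of a turn by 90 degrees. A row lasts 1/8 s, in which the tool goes at most 62.5 mm and 10.7 degrees, less where a joint would pass 70% of its speed; a pose out of reach is approached as far as the arm can. A call with a number of a shift or a turn outside -1 to 1 is refused whole. A call with a gripper value outside its range is refused whole. "gripper" is the opening, from 0 (shut) to 1 (fully open), set as the call begins (left out, the last holds). The fingers move at their own pace and stop on an object; "newtons" is the grip in N (left out, the last holds). Time passes only in rows, so rows that do not move let the fingers close. It gives the time, the measured TCP pose, the force, the opening and the grip force at its end, in the units of the state.
- r.sense(): the state, without advancing time (a new reading comes with each control period).
- eyes.grab_frame(name): name is "side" or "top" or "wrist"; returns (picture, depth): 384x512x3 uint8, red, green, blue; 384x512 float32, mm along the optical axis (not along the pixel's ray), 0 where there is no reading.
- eyes.camera_info(name): a dict with "intrinsics" (3x3 intrinsics, pixels), "cam_to_world" (4x4, takes a point from camera to world coordinates). Camera axes: x right, y up, looking along -z (the intrinsics and any distortion apply to the point x, -y, -z); pixel columns grow to the right and rows downward; lengths in mm; the calibration is good to about 2 mm. The wrist camera is an equidistant fisheye: a pixel r from the principal point sees the ray r / f radians off the axis. A picture is of the moment at which its call begins: read the wrist's pose just before it. camera_info takes no time and is no camera call; for the wrist camera it gives the pose at the moment of the call.
- workorder.sign_off(): hands the job in; it is judged then, once.
The state is a dict: "clock": time; "qpos": joint angles; "qvel": joint speeds; "joint_efforts": joint torques, N m; "eef_pos": TCP position; "tcp_rot": TCP orientation; "contact_force": force on the tool from outside, world axes, zero at the start; "wrist_torque": the same for the moment, N m; "opening": opening from 0.0 (shut) to 1.0 (fully open); "grasp_force": force on a finger pad.
Only numpy, scipy, OpenCV 4.12 (cv2) and the standard library are available. Lean on these libraries where they do the work, as an engineer would, in place of code of your own. Each camera call takes 0.05 s, during which the arm holds its last target. There are 200 camera calls.

## Task

Put the paint curing box into flash-off: first turn the selector knob on the controller beside it clockwise to the mark with three studs, so that it clicks in there, while the lid is still shut. Then raise the box's lid, which has a bar handle on top, to 50 degrees open and finish while holding it there: it falls shut when let go. Leave the other things on the bench where they are.

Things in the scene. Friction and masses are not known exactly. Their poses are not given: they have to be found in the camera images.
- cure_box: grey painted open-topped curing box with a steel lid, fixed to the bench, 210 (x) x 260 (y) x 120 mm high; origin at the centre of its underside; its front faces -x, the lid is hinged on its far (+x) rim. Four test panels stand inside.
- lid (a joint): opening angle of the lid in rad: 0 shut (it starts shut), grows as the front edge rises, 50 degrees = 0.873; stop at 1.4. The lid (steel plate 8 mm thick, about 0.6 kg with its handle, with a black flat panel on top, top face at z = 129 mm when shut) turns freely and falls shut from any angle
- lid_hinge (a point): middle of the hinge axis, on the box 105 mm behind the origin (+x) and at z = 121 mm; the hinge axis is the box's y; does not move with the lid
- lid_handle (a point): dark steel grab handle on the lid near its front edge: round bar, 12 mm thick, 120 mm long, parallel to the hinge (box y), a post at either end, 35 mm free under the bar. Origin mid-bar: lid shut, 185 mm in front of the hinge axis (box -x) and 50 mm above it (z = 171 mm); it swings with the lid; axes as the box's when shut. The bar can turn between the finger pads
- controller: plain grey plastic controller housing, fixed to the bench to the right of the box, 150 (x) x 120 (y) x 70 mm high; origin at the centre of its underside. Three groups of raised black studs on its top lie in an arc 51 mm from the knob axis on the far (+x) side: one stud (to the left), two studs (straight ahead along +x), three studs (to the right)
- selector (a joint): angle of the selector knob in rad, growing clockwise seen from above; it clicks into place at 0 (one stud), 0.6 (two studs) and 1.2 (three studs) and springs to the nearest of them when let go; stops at -0.1 and 1.3; a turn takes about 0.12 N m. Starts at one stud or two studs
- selector_grip (a point): grip point of the aluminium selector knob, on its axis (10 mm to -x of the controller's centre) at z = 102 mm: an upright bar 44 mm long, 13 mm thick and 32 mm high (z = 81 to 113 mm) on a disc 46 mm in diameter. The point's x axis runs along the bar towards its pointer end (black line, pointed nose on the disc), which points at the selected mark; z up
- mix_cup: white plastic mixing cup, 80 mm wide, 85 mm high, loose; origin under its centre; leave alone
- paint_can_a: paint can with a green band, 76 mm wide, 100 mm high, loose, left of the box; origin under its centre; leave alone
- paint_can_b: paint can with a green band, 76 mm wide, 100 mm high, loose, in front of and to the right of the controller; origin under its centre; leave alone
- thinner_jar: amber jar with a black cap, 60 mm wide, 110 mm high, loose, behind the controller; origin under its centre; leave alone
- tape_roll: roll of paper masking tape lying flat, 100 mm wide, 25 mm high, loose; origin under its centre; leave alone
- paint_brush: paint brush 200 mm long lying on the bench, loose; origin on its underside, long axis x; leave alone
- card_stack: stack of white test cards 90 x 60 x 30 mm, loose, to the right of the controller; origin under its centre; leave alone
Not all that is in view belongs to the job. Several things have the shape of the controller; the one meant has the colours described above.

How it is judged (in metres and radians):
On the way, in this order (a step that is already met when the one before it is completed fails the run):
1. the selector is at three studs, with the lid still shut (value of joint selector between 1.08 and 1.3 rad and value of joint lid below 0.06 rad), for 0.3 s.
2. the fingers hold the lid at 50 degrees (value of joint lid between 0.768 and 0.978 rad and contact force between the fingers and lid above 0.8 N), for 0.3 s.
At the end, for the whole second after the job is handed in: the fingers hold the lid (at least 0.8 N), still, 50 degrees open within 6 degrees either way; the selector has stayed at three studs (within 0.1 rad) (all of step 2 and value of joint selector between 1.08 and 1.3 rad and velocity of joint lid between -0.1 and 0.1 rad/s); the arm keeps its last pose, push and grip.
It fails at once if the lid is raised before the selector is at three studs (value of joint lid above 0.12 rad and value of joint selector below 1 rad).
It fails at once if a loose thing on the bench is disturbed (moved over 30 mm) (distance of any of mix_cup, paint_can_a, paint_can_b, thinner_jar, tape_roll, paint_brush, card_stack from where it was at the start of the episode above 0.03 m).
It also fails if it takes over 51 s, if anything falls off the work surface, if the arm or the gripper's body presses on something with over 40 N, if the wrist force passes 120 N, or if a joint passes its speed limit or range.

## Working session

There is one attempt and no reset: what is moved stays moved. The work goes in short steps, Python scripts to look and compute and a tool call to move; the robot and the scene stay as the last step left them, time stands still between calls to the robot, and variables do not carry over. Pictures are saved under pics/ and viewed, at most 10 in all, crops included, and the job is handed in when it is done.

Besides the shell and the picture viewer there is one more tool, called after ">>>" as a command line: name --argument value ..., lists and objects as JSON in quotes. step_arm: Moves the arm, as the interface text tells. Its arguments: {"type":"object","properties":{"moves":{"type":"array","items":{"type":"object","properties":{"tx":{"type":"number"},"ty":{"type":"number"},"tz":{"type":"number"},"ax":{"type":"number"},"ay":{"type":"number"},"az":{"type":"number"}}}},"gripper":{"type":"number"},"newtons":{"type":"number"}},"required":["moves"]}

```bash
mkdir -p pics; python3 - <<'E'
from rig import r,eyes
import cv2,numpy as np
s=r.sense();print(s['clock'],s['eef_pos'],s['tcp_rot'],s['opening'])
for n in('top','side'):
    p,d=eyes.grab_frame(n);c=eyes.camera_info(n);np.savez('pics/'+n,p=p,d=d,K=c['intrinsics'],T=c['cam_to_world'])
    print(n,c)
    cv2.imwrite(f'pics/{n}0.png',cv2.resize(p[...,::-1],(768,576),interpolation=cv2.INTER_CUBIC))
E
```

```text
0.0 [ 281.62401348 -557.44217242  255.56813691] [-3.14018488e+00 -1.74267637e-05  4.67768097e-01] 1.0027144777887746
top {'intrinsics': array([[475.08383695,   0.        , 259.38799679],
       [  0.        , 475.08383695, 188.87871167],
       [  0.        ,   0.        ,   1.        ]]), 'cam_to_world': array([[ 7.13377810e-03,  9.93666948e-01, -1.12138781e-01,
         3.50308953e+02],
       [-9.99974109e-01,  7.19466148e-03,  1.38256595e-04,
        -5.97971235e+01],
       [ 9.44181578e-04,  1.12134891e-01,  9.93692545e-01,
         1.60769831e+03],
       [ 0.00000000e+00,  0.00000000e+00,  0.00000000e+00,
         1.00000000e+00]])}
side {'intrinsics': array([[462.07013279,   0.        , 258.94337234],
       [  0.        , 462.07013279, 187.33969207],
       [  0.        ,   0.        ,   1.        ]]), 'cam_to_world': array([[ 9.96932592e-01,  6.10619569e-02, -4.89575835e-02,
         4.38595682e+02],
       [-7.80804849e-02,  7.33042062e-01, -6.75686890e-01,
        -1.26326585e+03],
       [-5.37079587e-03,  6.77436914e-01,  7.35561270e-01,
         1.46729985e+03],
       [ 0.00000000e+00,  0.00000000e+00,  0.00000000e+00,
         1.00000000e+00]])}
```

View pics/top0.png

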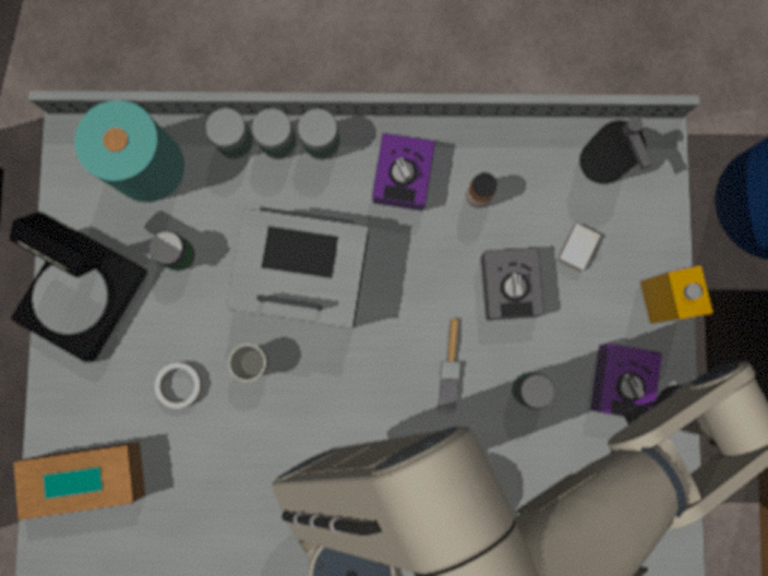

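View pics/side0.png

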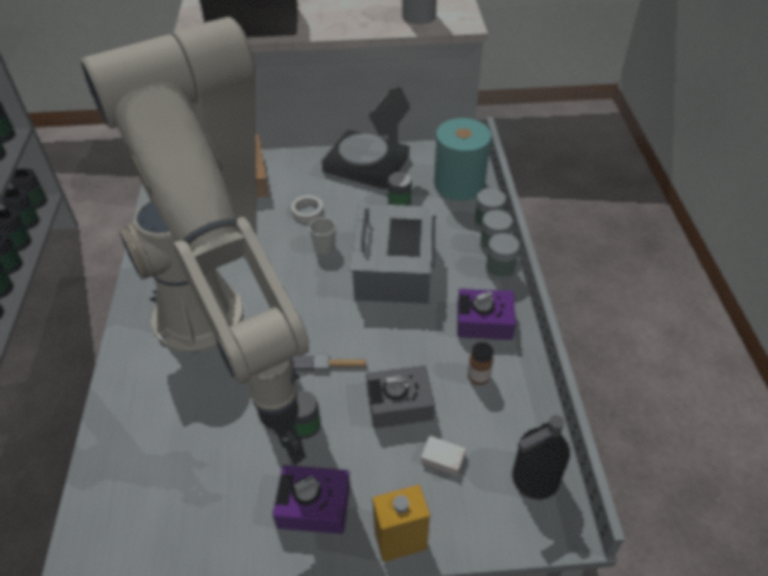

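Three things have the controller's shape in the top view: purple at (403,172), purple at (628,380) and grey at (515,285). The grey one fits ("plain grey", right of the box, with cards to its right and the jar behind). I'll confirm it in a crop and measure from depth.

```bash
cat > h.py <<'E'
import numpy as np,cv2
def load(n):
    z=np.load(f'pics/{n}.npz');return z['p'],z['d'],z['K'],z['T']
def cloud(d,K,T):
    v,u=np.mgrid[:d.shape[0],:d.shape[1]]
    x=(u-K[0,2])/K[0,0]*d;y=-(v-K[1,2])/K[1,1]*d
    P=np.stack([x,y,-d,np.ones_like(d)],-1)@T.T
    return P[...,:3]
def rect(P,m):
    m=cv2.morphologyEx(m.astype(np.uint8),cv2.MORPH_OPEN,np.ones((3,3)))
    n,l,st,_=cv2.connectedComponentsWithStats(m);k=1+np.argmax(st[1:,4])
    q=P[l==k];return cv2.minAreaRect(q[:,:2].astype(np.float32)),np.median(q[:,2]),len(q),l==k
E
python3 - <<'E'
from h import *
p,d,K,T=load('top');P=cloud(d,K,T)
v,u=np.mgrid[:384,:512]
def box(a,b,c,e):return (u>a)&(u<b)&(v>c)&(v<e)
Z=P[...,2]
print('lid',rect(P,box(145,255,130,225)&(Z>112)&(Z<190))[:3])
print('ctl',rect(P,box(315,372,160,218)&(Z>55)&(Z<125))[:3])
m=box(145,255,130,225)&(Z>150)&(Z<190)
q=P[m];print('handle',len(q),q.mean(0) if len(q) else '',cv2.minAreaRect(q[:,:2].astype(np.float32)))
m=box(315,372,160,218)&(Z>92)&(Z<125)
q=P[m];print('knob',len(q),q.mean(0),cv2.minAreaRect(q[:,:2].astype(np.float32)))
for n,(a,b,c,e) in dict(brush=(285,312,205,275),canb=(340,375,240,275),card=(370,403,145,182),jar=(308,334,112,140),cup=(150,180,225,256)).items():
    m=box(a,b,c,e)&(Z>(8 if n=='brush' else 20));print(n,rect(P,m)[:3])
c=cv2.resize(p[155:220,310:378,::-1],None,fx=6,fy=6,interpolation=cv2.INTER_CUBIC)
h=cv2.resize(p[130:225,145:255,::-1],None,fx=3.5,fy=3.5,interpolation=cv2.INTER_CUBIC)
o=np.zeros((400,800,3),np.uint8);o[:c.shape[0],:c.shape[1]]=c;o[:h.shape[0],410:410+h.shape[1]]=h
cv2.imwrite('pics/crop1.png',o)
E
```

```text
lid (((556.843994140625, 132.63980102539062), (266.5652160644531, 227.3780059814453), 81.83625030517578), np.float64(130.06042627319925), 5928)
ctl (((529.7771606445312, -330.7648620605469), (150.32977294921875, 121.544189453125), 3.7930173873901367), np.float64(71.20608494825501), 1680)
handle 170 [474.7811543  143.26174938 175.90230128] ((475.23577880859375, 143.4165802001953), (129.43016052246094, 11.949853897094727), 81.90313720703125)
knob 75 [ 518.77872015 -329.67050473  110.6168398 ] ((519.1812744140625, -326.8780822753906), (22.620973587036133, 42.221824645996094), 88.61614990234375)
brush (((341.1754150390625, -182.11312866210938), (161.27102661132812, 184.85174560546875), 36.832115173339844), np.float64(18.701495057357988), 545)
canb (((305.0133056640625, -233.21522521972656), (350.74853515625, 74.01154327392578), 87.27696990966797), np.float64(98.86180645519812), 535)
card (((481.3050537109375, -306.04364013671875), (87.31647491455078, 550.9677734375), 37.01694869995117), np.float64(30.790541605636804), 486)
jar (((562.385009765625, -155.8813018798828), (58.706199645996094, 461.9386901855469), 58.38369369506836), np.float64(107.65755013379248), 356)
cup (((353.8531188964844, 110.94924926757812), (76.16533660888672, 341.4420471191406), 0.35632094740867615), np.float64(67.69042304570257), 209)
```

View pics/crop1.png

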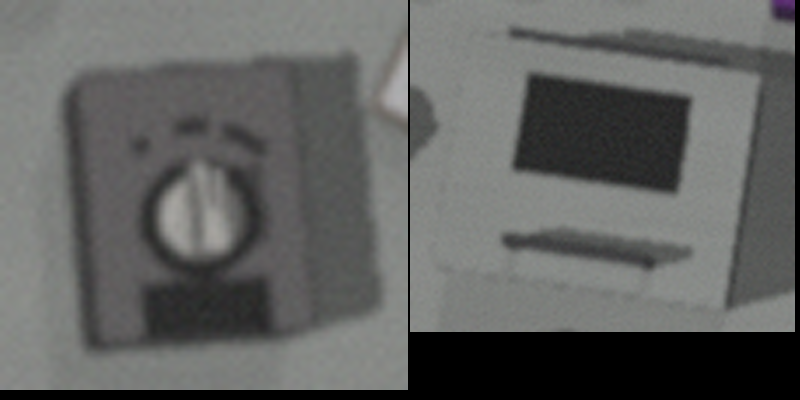

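The crop confirms it: the grey controller, with one stud at (140,145), two at (190,125) and three at (243,138). The knob at (203,212) points straight ahead, so it is at two studs and needs a 0.6 rad clockwise turn. The handle bar shows on the lid at about (590,245).

```bash
cat > go.py <<'E'
import sys,numpy as np
from rig import r
from scipy.spatial.transform import Rotation as R
def plan(t,yaw,n):  # yaw deg, tool down
    s=r.sense();p=np.array(s['eef_pos']);A=R.from_euler('xyz',s['tcp_rot'])
    B=R.from_euler('xyz',[np.pi,0,np.radians(yaw)])
    w=(A.inv()*B).as_rotvec();dp=(np.array(t)-p)/n
    for i in range(n):
        C=A*R.from_rotvec(w*i/n);q=C.inv().apply(dp)/25
        print(i,'t',q.round(2),'a',(w/n/np.pi*2).round(3))
    print(round(s['clock'],2),p.round(1),np.degrees(s['tcp_rot']).round(1),np.array(s['contact_force']).round(1),s['opening'],s['grasp_force'])
a=list(map(float,sys.argv[1:]));plan(a[:3],a[3],int(a[4]))
E
python3 go.py 519.5 -331 175 3.8 15
```

```text
0 t [ 0.84 -0.25  0.22] a [-0.     0.     0.017]
1 t [ 0.83 -0.28  0.22] a [-0.     0.     0.017]
2 t [ 0.82 -0.3   0.22] a [-0.     0.     0.017]
3 t [ 0.82 -0.32  0.22] a [-0.     0.     0.017]
4 t [ 0.81 -0.34  0.22] a [-0.     0.     0.017]
5 t [ 0.8  -0.36  0.22] a [-0.     0.     0.017]
6 t [ 0.79 -0.38  0.22] a [-0.     0.     0.017]
7 t [ 0.78 -0.4   0.22] a [-0.     0.     0.017]
8 t [ 0.77 -0.43  0.22] a [-0.     0.     0.017]
9 t [ 0.75 -0.45  0.22] a [-0.     0.     0.017]
10 t [ 0.74 -0.47  0.22] a [-0.     0.     0.017]
11 t [ 0.73 -0.49  0.22] a [-0.     0.     0.017]
12 t [ 0.72 -0.5   0.22] a [-0.     0.     0.017]
13 t [ 0.7  -0.52  0.22] a [-0.     0.     0.017]
14 t [ 0.69 -0.54  0.22] a [-0.     0.     0.017]
0.1 [ 281.6 -557.5  255.6] [-179.9    0.    26.8] [ 0.5 -0.7 -0.9] 1.0023810940620401 0.0
```

>>> step_arm --moves '[{"tx":0.84,"ty":-0.26,"tz":0.1,"az":0.017},{"tx":0.83,"ty":-0.28,"tz":0.1,"az":0.017},{"tx":0.82,"ty":-0.3,"tz":0.2,"az":0.017},{"tx":0.82,"ty":-0.32,"tz":0.2,"az":0.017},{"tx":0.81,"ty":-0.34,"tz":0.2,"az":0.017}]' --gripper 0.6

```text
schema error: expected keys tx, ty, tz, ax, ay, az
```

>>> step_arm --moves '[{"tx":0.8,"ty":-0.36,"tz":0.2,"az":0.017},{"tx":0.79,"ty":-0.38,"tz":0.2,"az":0.017},{"tx":0.78,"ty":-0.4,"tz":0.2,"az":0.017},{"tx":0.77,"ty":-0.43,"tz":0.2,"az":0.017},{"tx":0.75,"ty":-0.45,"tz":0.2,"az":0.017}]'

```text
schema error: expected keys tx, ty, tz, ax, ay, az
```

>>> step_arm --moves '[{"tx":0.74,"ty":-0.47,"tz":0.2,"az":0.017},{"tx":0.73,"ty":-0.49,"tz":0.2,"az":0.017},{"tx":0.72,"ty":-0.5,"tz":0.2,"az":0.017},{"tx":0.7,"ty":-0.52,"tz":0.2,"az":0.017},{"tx":0.69,"ty":-0.54,"tz":0.2,"az":0.017}]'

```text
schema error: expected keys tx, ty, tz, ax, ay, az
```

```bash
python3 - <<'E'
from rig import r,eyes
import cv2
c=eyes.camera_info('wrist');p,d=eyes.grab_frame('wrist')
print(c)
cv2.imwrite('pics/w1.png',cv2.resize(p[...,::-1],(768,576)))
E
python3 go.py 519.5 -331 110 3.8 4
```

```text
{'intrinsics': array([[297.31863964,   0.        , 258.01055944],
       [  0.        , 297.31863964, 196.93862345],
       [  0.        ,   0.        ,   1.        ]]), 'cam_to_world': array([[ 4.51211700e-01,  8.52074725e-01,  2.65286005e-01,
         3.50089591e+02],
       [-8.92415961e-01,  4.31255234e-01,  1.32712758e-01,
        -5.22132102e+02],
       [-1.32479174e-03, -2.96627014e-01,  9.54992492e-01,
         3.73860705e+02],
       [ 0.00000000e+00,  0.00000000e+00,  0.00000000e+00,
         1.00000000e+00]])}
0 t [ 3.14 -0.95  1.46] a [-0.     0.     0.064]
1 t [ 3.03 -1.26  1.46] a [-0.     0.     0.064]
2 t [ 2.89 -1.56  1.46] a [-0.     0.     0.064]
3 t [ 2.72 -1.84  1.46] a [-0.     0.     0.064]
0.15 [ 281.7 -557.6  255.7] [-179.9   -0.    26.8] [-0.3  0.3  0.2] 1.0041417363594867 0.0
```

View pics/w1.png

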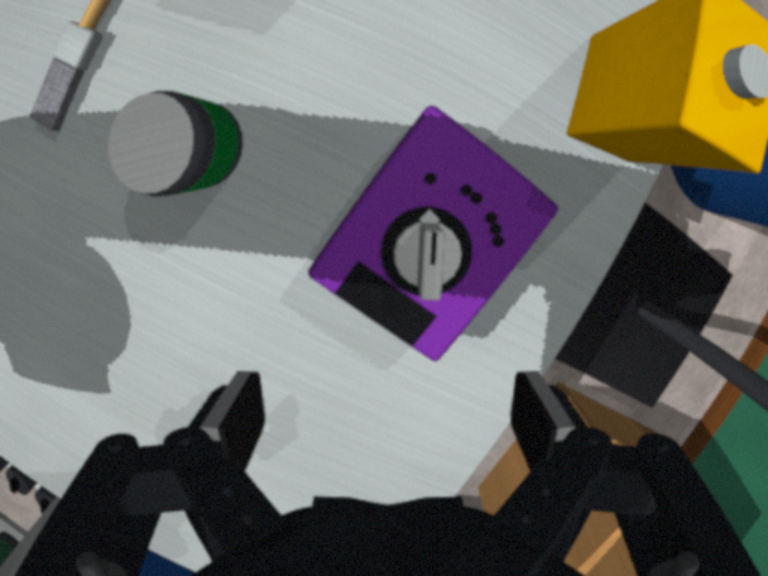

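The moves were refused because every row needs all six keys, so the arm hasn't moved. The wrist view still shows the purple decoy at (430,255). I'll resend the moves with full rows.

>>> step_arm --moves '[{"tx":0.84,"ty":-0.26,"tz":0.1,"ax":0,"ay":0,"az":0.017},{"tx":0.83,"ty":-0.28,"tz":0.1,"ax":0,"ay":0,"az":0.017},{"tx":0.82,"ty":-0.3,"tz":0.2,"ax":0,"ay":0,"az":0.017},{"tx":0.82,"ty":-0.32,"tz":0.2,"ax":0,"ay":0,"az":0.017},{"tx":0.81,"ty":-0.34,"tz":0.2,"ax":0,"ay":0,"az":0.017}]' --gripper 0.6

```text
clock: 0.78
eef_pos: [361.4, -481.4, 235.9]
tcp_rot: [-3.141, 0.0, 0.333]
contact_force: [0.5, -0.4, 0.5]
opening: 0.6
grasp_force: 0.0
```

>>> step_arm --moves '[{"tx":0.8,"ty":-0.36,"tz":0.2,"ax":0,"ay":0,"az":0.017},{"tx":0.79,"ty":-0.38,"tz":0.2,"ax":0,"ay":0,"az":0.017},{"tx":0.78,"ty":-0.4,"tz":0.2,"ax":0,"ay":0,"az":0.017},{"tx":0.77,"ty":-0.43,"tz":0.2,"ax":0,"ay":0,"az":0.017},{"tx":0.75,"ty":-0.45,"tz":0.2,"ax":0,"ay":0,"az":0.017}]'

```text
clock: 1.4
eef_pos: [440.9, -405.8, 210.9]
tcp_rot: [-3.141, 0.0, 0.2]
contact_force: [0.0, -0.3, -0.5]
opening: 0.601
grasp_force: 0.0
```

>>> step_arm --moves '[{"tx":0.74,"ty":-0.47,"tz":0.2,"ax":0,"ay":0,"az":0.017},{"tx":0.73,"ty":-0.49,"tz":0.2,"ax":0,"ay":0,"az":0.017},{"tx":0.72,"ty":-0.5,"tz":0.2,"ax":0,"ay":0,"az":0.017},{"tx":0.7,"ty":-0.52,"tz":0.2,"ax":0,"ay":0,"az":0.017},{"tx":0.69,"ty":-0.54,"tz":0.2,"ax":0,"ay":0,"az":0.017}]'

```text
clock: 2.02
eef_pos: [520.2, -330.4, 185.8]
tcp_rot: [-3.141, 0.0, 0.066]
contact_force: [-0.1, -0.2, 0.1]
opening: 0.6
grasp_force: 0.0
```

```bash
python3 - <<'E'
from rig import r,eyes
import cv2,numpy as np
c=eyes.camera_info('wrist');p,d=eyes.grab_frame('wrist')
np.savez('pics/wrist',p=p,d=d,K=c['intrinsics'],T=c['cam_to_world'])
cv2.imwrite('pics/w2.png',cv2.resize(p[...,::-1],(768,576)))
E
python3 go.py 519.5 -331 110 3.8 4
```

```text
0 t [-0.02  0.02  0.75] a [-0. -0. -0.]
1 t [-0.02  0.02  0.75] a [-0. -0. -0.]
2 t [-0.02  0.02  0.75] a [-0. -0. -0.]
3 t [-0.02  0.02  0.75] a [-0. -0. -0.]
2.08 [ 521.7 -328.6  185.3] [-179.9   -0.     3.8] [ 1.   1.2 -0.7] 0.599431108531102 0.0
```

View pics/w2.png

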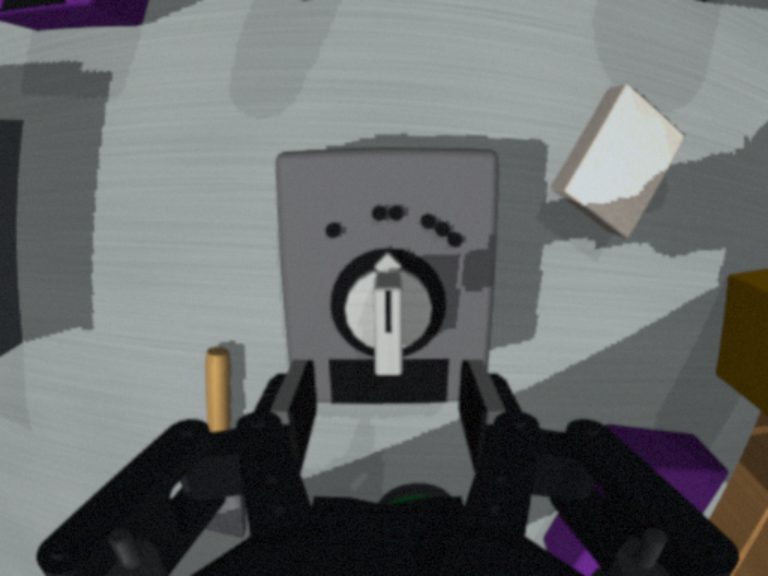

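The grey controller is centred. Its knob at (388,320) points at the two studs (388,212) and sits midway between the fingers. I'll go down and grip.

>>> step_arm --moves '[{"tx":-0.02,"ty":0.02,"tz":0.75,"ax":0,"ay":0,"az":0},{"tx":-0.02,"ty":0.02,"tz":0.75,"ax":0,"ay":0,"az":0},{"tx":-0.02,"ty":0.02,"tz":0.75,"ax":0,"ay":0,"az":0},{"tx":0,"ty":0,"tz":0.75,"ax":0,"ay":0,"az":0},{"tx":0,"ty":0,"tz":0,"ax":0,"ay":0,"az":0}]'

```text
clock: 2.7
eef_pos: [517.3, -332.1, 109.1]
tcp_rot: [-3.14, 0.003, 0.067]
contact_force: [0.5, 0.1, 0.3]
opening: 0.602
grasp_force: 0.0
```

>>> step_arm --moves '[{"tx":0,"ty":0,"tz":0,"ax":0,"ay":0,"az":0},{"tx":0,"ty":0,"tz":0,"ax":0,"ay":0,"az":0},{"tx":0,"ty":0,"tz":0,"ax":0,"ay":0,"az":0},{"tx":0,"ty":0,"tz":0,"ax":0,"ay":0,"az":0},{"tx":0,"ty":0,"tz":0,"ax":0,"ay":0,"az":0}]' --gripper 0 --newtons 50

```text
clock: 3.32
eef_pos: [518.9, -331.1, 112.3]
tcp_rot: [-3.14, -0.001, 0.067]
contact_force: [0.6, 9.0, 6.0]
opening: 0.143
grasp_force: 49.5
```

>>> step_arm --moves '[{"tx":0,"ty":0,"tz":0,"ax":0,"ay":0,"az":0.08},{"tx":0,"ty":0,"tz":0,"ax":0,"ay":0,"az":0.08},{"tx":0,"ty":0,"tz":0,"ax":0,"ay":0,"az":0.08},{"tx":0,"ty":0,"tz":0,"ax":0,"ay":0,"az":0.08},{"tx":0,"ty":0,"tz":0,"ax":0,"ay":0,"az":0.075}]'

```text
clock: 3.95
eef_pos: [518.7, -331.4, 112.3]
tcp_rot: [-3.14, 0.001, -0.557]
contact_force: [0.3, 8.8, 5.3]
opening: 0.145
grasp_force: 49.5
```

>>> step_arm --moves '[{"tx":0,"ty":0,"tz":0,"ax":0,"ay":0,"az":0},{"tx":0,"ty":0,"tz":0,"ax":0,"ay":0,"az":0},{"tx":0,"ty":0,"tz":0,"ax":0,"ay":0,"az":0},{"tx":0,"ty":0,"tz":0,"ax":0,"ay":0,"az":0}]'

```text
clock: 4.45
eef_pos: [518.8, -331.4, 112.3]
tcp_rot: [-3.14, 0.0, -0.553]
contact_force: [-0.7, 7.8, 6.2]
opening: 0.14
grasp_force: 49.5
```

>>> step_arm --moves '[{"tx":0,"ty":0,"tz":0,"ax":0,"ay":0,"az":0},{"tx":0,"ty":0,"tz":0,"ax":0,"ay":0,"az":0},{"tx":0,"ty":0,"tz":0,"ax":0,"ay":0,"az":0},{"tx":0,"ty":0,"tz":0,"ax":0,"ay":0,"az":0}]' --gripper 0.6

```text
clock: 4.95
eef_pos: [518.5, -332.7, 111.3]
tcp_rot: [3.142, -0.0, -0.553]
contact_force: [0.0, -1.3, 0.1]
opening: 0.601
grasp_force: 0.0
```

>>> step_arm --moves '[{"tx":0,"ty":0,"tz":-0.9,"ax":0,"ay":0,"az":0},{"tx":0,"ty":0,"tz":-0.9,"ax":0,"ay":0,"az":0},{"tx":0,"ty":0,"tz":-0.9,"ax":0,"ay":0,"az":0},{"tx":0,"ty":0,"tz":-0.9,"ax":0,"ay":0,"az":0},{"tx":0,"ty":0,"tz":-0.9,"ax":0,"ay":0,"az":0}]'

```text
clock: 5.58
eef_pos: [518.4, -332.6, 224.5]
tcp_rot: [3.142, 0.0, -0.553]
contact_force: [0.2, -0.1, -0.2]
opening: 0.599
grasp_force: 0.0
```

```bash
python3 - <<'E'
from rig import r,eyes
import cv2
p,d=eyes.grab_frame('wrist')
cv2.imwrite('pics/w3.png',cv2.resize(p[...,::-1],(768,576)))
E
python3 go.py 475 143.4 245 81.9 20
```

```text
0 t [-0.58 -0.76 -0.04] a [ 0.    -0.    -0.063]
1 t [-0.5  -0.82 -0.04] a [ 0.    -0.    -0.063]
2 t [-0.42 -0.86 -0.04] a [ 0.    -0.    -0.063]
3 t [-0.33 -0.9  -0.04] a [ 0.    -0.    -0.063]
4 t [-0.24 -0.93 -0.04] a [ 0.    -0.    -0.063]
5 t [-0.14 -0.95 -0.04] a [ 0.    -0.    -0.063]
6 t [-0.05 -0.96 -0.04] a [ 0.    -0.    -0.063]
7 t [ 0.05 -0.96 -0.04] a [ 0.    -0.    -0.063]
8 t [ 0.14 -0.95 -0.04] a [ 0.    -0.    -0.063]
9 t [ 0.23 -0.93 -0.04] a [ 0.    -0.    -0.063]
10 t [ 0.32 -0.9  -0.04] a [ 0.    -0.    -0.063]
11 t [ 0.41 -0.86 -0.04] a [ 0.    -0.    -0.063]
12 t [ 0.49 -0.82 -0.03] a [ 0.    -0.    -0.063]
13 t [ 0.57 -0.77 -0.03] a [ 0.    -0.    -0.063]
14 t [ 0.65 -0.71 -0.03] a [ 0.    -0.    -0.063]
15 t [ 0.71 -0.64 -0.03] a [ 0.    -0.    -0.063]
16 t [ 0.77 -0.57 -0.03] a [ 0.    -0.    -0.063]
17 t [ 0.83 -0.49 -0.03] a [ 0.    -0.    -0.063]
18 t [ 0.87 -0.4  -0.03] a [ 0.    -0.    -0.063]
19 t [ 0.9  -0.31 -0.03] a [ 0.    -0.    -0.063]
5.62 [ 519.6 -333.4  227.6] [180.   -0.2 -31.7] [ 0.4 -0.8  1.7] 0.6018984735790929 0.0
```

View pics/w3.png

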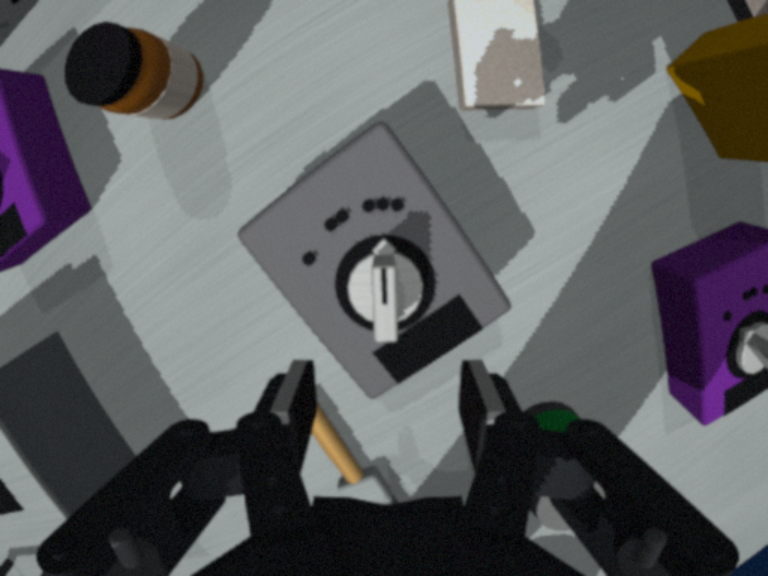

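The knob's pointer at (384,245) now points at the three studs (384,204), and it stayed there after release. On to the handle.

>>> step_arm --moves '[{"tx":-0.58,"ty":-0.76,"tz":-0.15,"ax":0,"ay":0,"az":-0.063},{"tx":-0.5,"ty":-0.82,"tz":-0.15,"ax":0,"ay":0,"az":-0.063},{"tx":-0.42,"ty":-0.86,"tz":-0.15,"ax":0,"ay":0,"az":-0.063},{"tx":-0.33,"ty":-0.9,"tz":-0.15,"ax":0,"ay":0,"az":-0.063},{"tx":-0.24,"ty":-0.93,"tz":-0.1,"ax":0,"ay":0,"az":-0.063}]'

```text
clock: 6.25
eef_pos: [506.8, -212.6, 241.1]
tcp_rot: [-3.142, 0.0, -0.055]
contact_force: [-0.3, -0.1, -0.4]
opening: 0.598
grasp_force: 0.0
```

>>> step_arm --moves '[{"tx":-0.14,"ty":-0.95,"tz":0,"ax":0,"ay":0,"az":-0.063},{"tx":-0.05,"ty":-0.96,"tz":0,"ax":0,"ay":0,"az":-0.063},{"tx":0.05,"ty":-0.96,"tz":0,"ax":0,"ay":0,"az":-0.063},{"tx":0.14,"ty":-0.95,"tz":0,"ax":0,"ay":0,"az":-0.063},{"tx":0.23,"ty":-0.93,"tz":0,"ax":0,"ay":0,"az":-0.063}]'

```text
clock: 6.88
eef_pos: [495.9, -93.0, 240.9]
tcp_rot: [-3.142, 0.0, 0.44]
contact_force: [0.1, -0.6, 0.4]
opening: 0.6
grasp_force: 0.0
```

>>> step_arm --moves '[{"tx":0.32,"ty":-0.9,"tz":0,"ax":0,"ay":0,"az":-0.063},{"tx":0.41,"ty":-0.86,"tz":0,"ax":0,"ay":0,"az":-0.063},{"tx":0.49,"ty":-0.82,"tz":0,"ax":0,"ay":0,"az":-0.063},{"tx":0.57,"ty":-0.77,"tz":0,"ax":0,"ay":0,"az":-0.063},{"tx":0.65,"ty":-0.71,"tz":0,"ax":0,"ay":0,"az":-0.063}]'

```text
clock: 7.5
eef_pos: [484.7, 26.0, 241.0]
tcp_rot: [-3.142, 0.0, 0.934]
contact_force: [0.7, 0.2, 0.7]
opening: 0.596
grasp_force: 0.0
```

>>> step_arm --moves '[{"tx":0.71,"ty":-0.64,"tz":0,"ax":0,"ay":0,"az":-0.063},{"tx":0.77,"ty":-0.57,"tz":0,"ax":0,"ay":0,"az":-0.063},{"tx":0.83,"ty":-0.49,"tz":0,"ax":0,"ay":0,"az":-0.063},{"tx":0.87,"ty":-0.4,"tz":0,"ax":0,"ay":0,"az":-0.063},{"tx":0.9,"ty":-0.31,"tz":0,"ax":0,"ay":0,"az":-0.063}]'

```text
clock: 8.12
eef_pos: [473.8, 145.2, 240.9]
tcp_rot: [-3.142, 0.0, 1.429]
contact_force: [0.1, -0.3, 0.9]
opening: 0.596
grasp_force: 0.0
```

```bash
python3 - <<'E'
from rig import r,eyes
import cv2
p,d=eyes.grab_frame('wrist')
cv2.imwrite('pics/w4.png',cv2.resize(p[...,::-1],(768,576)))
E
python3 go.py 475 143.4 178 81.9 4
```

```text
0 t [-0.04  0.02  0.63] a [-0.    -0.     0.001]
1 t [-0.04  0.02  0.63] a [-0.    -0.     0.001]
2 t [-0.04  0.02  0.63] a [-0.    -0.     0.001]
3 t [-0.04  0.02  0.63] a [-0.    -0.     0.001]
8.18 [473.7 147.2 241. ] [-1.80e+02 -1.00e-01  8.22e+01] [-0.2  2.2  0.6] 0.59856164329835 0.0
```

View pics/w4.png

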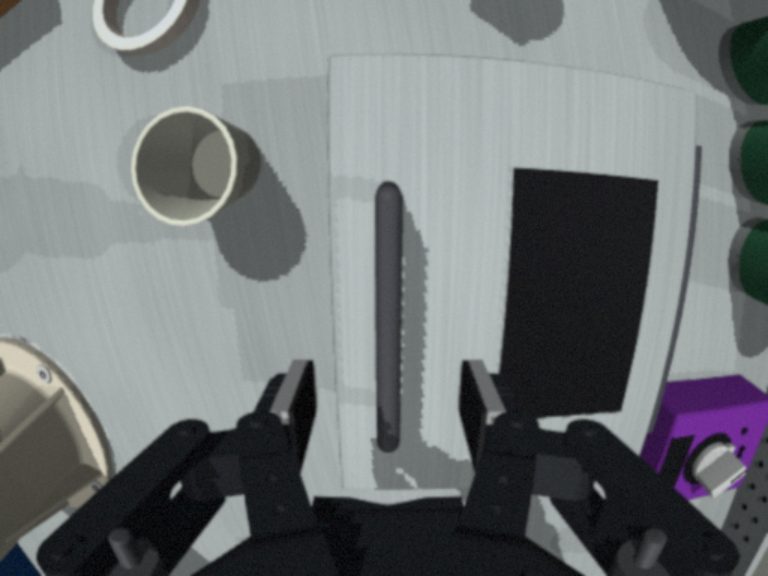

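The bar is parallel to the fingers and midway between them at column 388, spanning rows 185–450, with its middle where the knob's was. I'll go down and grip it.

>>> step_arm --moves '[{"tx":-0.02,"ty":0.02,"tz":0.64,"ax":0,"ay":0,"az":0},{"tx":-0.02,"ty":0,"tz":0.64,"ax":0,"ay":0,"az":0},{"tx":-0.02,"ty":0,"tz":0.64,"ax":0,"ay":0,"az":0},{"tx":0,"ty":0,"tz":0.64,"ax":0,"ay":0,"az":0},{"tx":0,"ty":0,"tz":0,"ax":0,"ay":0,"az":0}]'

```text
clock: 8.8
eef_pos: [473.3, 142.4, 175.7]
tcp_rot: [-3.139, 0.001, 1.425]
contact_force: [-0.1, -0.1, -0.4]
opening: 0.601
grasp_force: 0.0
```

>>> step_arm --moves '[{"tx":0,"ty":0,"tz":0,"ax":0,"ay":0,"az":0},{"tx":0,"ty":0,"tz":0,"ax":0,"ay":0,"az":0},{"tx":0,"ty":0,"tz":0,"ax":0,"ay":0,"az":0},{"tx":0,"ty":0,"tz":0,"ax":0,"ay":0,"az":0},{"tx":0,"ty":0,"tz":0,"ax":0,"ay":0,"az":0}]' --gripper 0 --newtons 40

```text
clock: 9.43
eef_pos: [473.9, 143.2, 177.9]
tcp_rot: [-3.141, -0.0, 1.426]
contact_force: [-3.9, 0.4, 6.3]
opening: 0.123
grasp_force: 39.2
```

```bash
python3 - <<'E'
import numpy as np
# shift in tool frame (ty = -box x, tz down) along arc
t=np.radians(np.arange(0,51,2.5)) 
x=-185*np.cos(t)+50*np.sin(t); z=185*np.sin(t)+50*np.cos(t)
# tool yaw 81.9: tool y=(sin,-cos)
y=np.array([np.sin(np.radians(81.9)),-np.cos(np.radians(81.9))]);bx=np.array([np.cos(np.radians(-8.1)),np.sin(np.radians(-8.1))])
print(y@bx)
print(np.c_[np.diff(x)/25*(y@bx),-np.diff(z)/25].round(3), x[-1]-x[0],z[-1]-z[0])
from rig import r;print(r.sense()['eef_pos'])
E
```

```text
0.9999999999999999
[[ 0.094 -0.321]
 [ 0.108 -0.316]
 [ 0.122 -0.311]
 [ 0.135 -0.306]
 [ 0.149 -0.3  ]
 [ 0.161 -0.293]
 [ 0.174 -0.286]
 [ 0.186 -0.278]
 [ 0.198 -0.269]
 [ 0.21  -0.26 ]
 [ 0.221 -0.251]
 [ 0.232 -0.241]
 [ 0.242 -0.231]
 [ 0.252 -0.22 ]
 [ 0.261 -0.209]
 [ 0.27  -0.197]
 [ 0.278 -0.185]
 [ 0.286 -0.173]
 [ 0.294 -0.16 ]
 [ 0.3   -0.147]] 104.38651436393911 123.8576024613379
[473.86304961 143.15573012 177.90776318]
```

>>> step_arm --moves '[{"tx":0,"ty":0.09,"tz":-0.32,"ax":0,"ay":0,"az":0},{"tx":0,"ty":0.11,"tz":-0.32,"ax":0,"ay":0,"az":0},{"tx":0,"ty":0.12,"tz":-0.31,"ax":0,"ay":0,"az":0},{"tx":0,"ty":0.135,"tz":-0.305,"ax":0,"ay":0,"az":0},{"tx":0,"ty":0.15,"tz":-0.3,"ax":0,"ay":0,"az":0}]'

```text
clock: 10.05
eef_pos: [488.2, 141.1, 216.4]
tcp_rot: [-3.139, -0.0, 1.426]
contact_force: [-5.0, 5.7, -2.4]
opening: 0.123
grasp_force: 39.0
```

>>> step_arm --moves '[{"tx":0,"ty":0.16,"tz":-0.29,"ax":0,"ay":0,"az":0},{"tx":0,"ty":0.17,"tz":-0.29,"ax":0,"ay":0,"az":0},{"tx":0,"ty":0.19,"tz":-0.28,"ax":0,"ay":0,"az":0},{"tx":0,"ty":0.2,"tz":-0.27,"ax":0,"ay":0,"az":0},{"tx":0,"ty":0.21,"tz":-0.26,"ax":0,"ay":0,"az":0}]'

```text
clock: 10.68
eef_pos: [510.1, 137.8, 251.3]
tcp_rot: [-3.136, -0.0, 1.426]
contact_force: [-11.3, 5.9, 3.3]
opening: 0.125
grasp_force: 39.1
```

>>> step_arm --moves '[{"tx":0,"ty":0.22,"tz":-0.25,"ax":0,"ay":0,"az":0},{"tx":0,"ty":0.23,"tz":-0.24,"ax":0,"ay":0,"az":0},{"tx":0,"ty":0.24,"tz":-0.23,"ax":0,"ay":0,"az":0},{"tx":0,"ty":0.25,"tz":-0.22,"ax":0,"ay":0,"az":0},{"tx":0,"ty":0.26,"tz":-0.21,"ax":0,"ay":0,"az":0}]'

```text
clock: 11.3
eef_pos: [539.1, 133.7, 281.2]
tcp_rot: [-3.135, -0.0, 1.426]
contact_force: [-19.7, 5.6, 18.1]
opening: 0.12
grasp_force: 39.7
```

>>> step_arm --moves '[{"tx":0,"ty":0.27,"tz":-0.2,"ax":0,"ay":0,"az":0},{"tx":0,"ty":0.28,"tz":-0.185,"ax":0,"ay":0,"az":0},{"tx":0,"ty":0.285,"tz":-0.17,"ax":0,"ay":0,"az":0},{"tx":0,"ty":0.295,"tz":-0.16,"ax":0,"ay":0,"az":0},{"tx":0,"ty":0.3,"tz":-0.15,"ax":0,"ay":0,"az":0}]'

```text
clock: 11.92
eef_pos: [576.7, 128.3, 303.6]
tcp_rot: [-3.141, -0.001, 1.426]
contact_force: [-9.7, 3.9, 12.2]
opening: 0.121
grasp_force: 41.2
```

>>> step_arm --moves '[{"tx":0,"ty":0,"tz":0,"ax":0,"ay":0,"az":0},{"tx":0,"ty":0,"tz":0,"ax":0,"ay":0,"az":0},{"tx":0,"ty":0,"tz":0,"ax":0,"ay":0,"az":0},{"tx":0,"ty":0,"tz":0,"ax":0,"ay":0,"az":0},{"tx":0,"ty":0,"tz":0,"ax":0,"ay":0,"az":0}]'

```text
clock: 12.55
eef_pos: [577.3, 128.2, 303.6]
tcp_rot: [3.141, -0.001, 1.426]
contact_force: [-6.3, 2.0, 10.3]
opening: 0.127
grasp_force: 41.5
```

```bash
python3 - <<'E'
from rig import r,eyes
import cv2,numpy as np
from h import *
p,d=eyes.grab_frame('side');c=eyes.camera_info('side')
P=cloud(d,c['intrinsics'],c['cam_to_world'])
b=np.array([np.cos(np.radians(-8.1)),np.sin(np.radians(-8.1))]);h=np.array([658.2,117.3])
q=P.reshape(-1,3);X=(q[:,:2]-h)@b;Y=(q[:,:2]-h)@np.array([-b[1],b[0]])
for lo in(-120,-100):
  m=(abs(Y-lo-5)<8)&(X>-200)&(X<10)&(q[:,2]>135)&(q[:,2]<300)
  print(lo,m.sum(),np.c_[X[m],q[m,2]][::max(1,m.sum()//12)].round().tolist())
s=r.sense();e=np.array(s['eef_pos'])-[0,0,6];x=(e[:2]-h)@b;z=e[2]-121
print(s['clock'],'angle by handle',np.degrees(np.arctan2(z,-x)-np.arctan2(50,185)),np.hypot(x,z),s['contact_force'],s['grasp_force'])
cv2.imwrite('pics/s2.png',cv2.resize(p[110:250,180:380,::-1],(800,560),interpolation=cv2.INTER_CUBIC))
E
```

```text
-120 106 [[-137.0, 292.0], [-133.0, 287.0], [-111.0, 269.0], [-107.0, 258.0], [-95.0, 243.0], [-83.0, 235.0], [-68.0, 218.0], [-64.0, 211.0], [-56.0, 198.0], [-48.0, 191.0], [-44.0, 178.0], [-32.0, 168.0], [-15.0, 148.0], [-7.0, 141.0]]
-100 100 [[-138.0, 293.0], [-131.0, 284.0], [-119.0, 276.0], [-108.0, 256.0], [-96.0, 248.0], [-89.0, 239.0], [-81.0, 225.0], [-65.0, 214.0], [-53.0, 191.0], [-44.0, 186.0], [-32.0, 169.0], [-24.0, 160.0], [-4.0, 138.0]]
12.6 angle by handle 50.06090822454947 194.5780768280361 [-6.71184136  2.11717258 10.40050616] 41.49535953998566
```

View pics/s2.png

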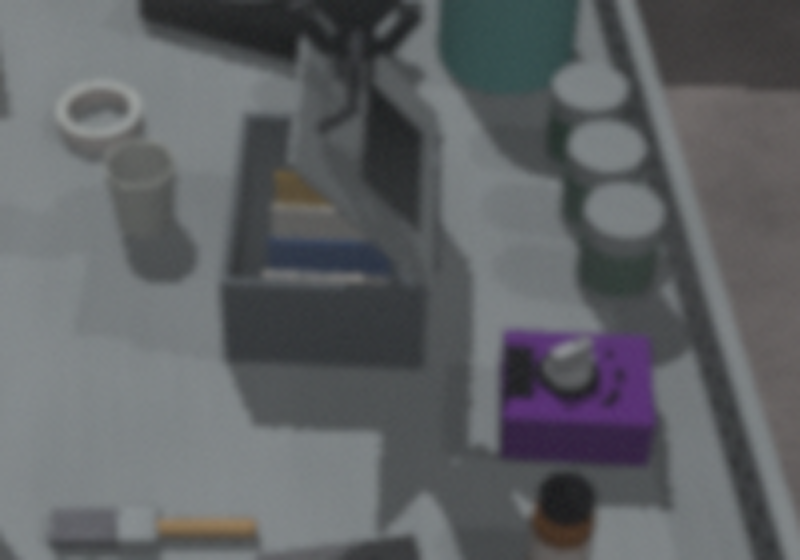

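The lid at (370,160) is open and held by the fingers. Its slope measures about 49–50° both from the depth points and from the handle position, and it is still. Handing in.

```bash
python3 -c "
from rig import workorder
print(workorder.sign_off())"
```

```text
the job is handed in; nothing more can be done
None
```

I handed the job in with the selector clicked in at three studs and the gripper holding the lid still at about 50° open; it took about 13 s of the 51 s allowed, but sign-off returned no verdict.

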